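# Roll the brass tube onto the annealing line

## Robot

A 7-joint arm with a two-finger parallel gripper is mounted at the origin on the work surface. World frame = base frame: x ahead of the robot, y to its left, z up, the work surface at z = 0. Lengths are in mm, angles in degrees, forces in N, time in s.
With the tool pointing down it reaches from about 400 to 850 mm from the base axis. Payload 4.5 kg.
Tool frame: the origin (TCP) lies between the finger pads; the fingertips stand 14 mm ahead of it and the grasp point (between the pads) lies 5 mm behind it; z points along the fingers, y is the line along which they close (so a half turn about z gives the same grasp; the last joint's range is limited). The gripper opens to 85 mm and grips with 20 to 120 N. Pads are 22 mm wide; open, the fingers measure 114 mm over their backs; the gripper's body (76 mm by 85 mm) begins 54 mm behind the grasp point. The pads swing forward as they close: fully open they stand 13 mm farther back than shut.
Start: joints at [-64.125, 39.483, -11.15, 89.685, 9.013, 51.709, -12.324], TCP at [253.578, 571.272, 245.317] pointing down, gripper open.
Joint ranges: [-172.22, 172.22], [-26.19, 119.32], [-84.43, 86.54], [7.71, 146.69], [-57.33, 237.33], [2.42, 119.75], [-152.13, 152.13]. Speed limits (degrees/s): [147.25, 147.25, 180, 180, 180, 180, 180].

## Interface

Orientations are given as a 3x3 rotation matrix whose columns are the frame's x, y, z axes.
In Python, from bench import env gives the robot as it stands.
- The arm moves only by the tool apply_moves, never from a script. Its argument "targets" is a list of rows, each an object with "claw": the finger opening in mm, from 0 to 85.4; "offset": the shift along the tool's x, y, z in units of 50 mm (1.0 is 50 mm), a list of three; "spin": the turn about the tool's z in units of 10 degrees (1.0 is 10 degrees). In form: [{"claw": claw, "offset": [tx, ty, tz], "spin": spin}, ...]. A call has 1 to 10 rows; each row shifts and turns the commanded pose from where the row before left it, along the tool's axes as they then stand; what a row does not reach is not made up. A row lasts 1/8 s, in which the tool goes at most 62.5 mm and 10.7 degrees, less where a joint would pass 70% of its speed; a pose out of reach is approached as far as the arm can. A call is refused whole if a number of a shift passes 1 or a number of a turn 1, either way. A call with a gripper value outside its range is refused whole. The fingers move at their own pace and stop on an object; "grip_force" is the grip in N (left out, the last holds). Time passes only in rows, so rows that do not move let the fingers close. It gives the time, the measured TCP pose, the force, the opening and the grip force at its end, in the units of the state.
- env.state(): the state, without advancing time (a new reading comes with each control period).
- env.read_camera(name): name is "side" or "top"; returns the picture (420x560x3 uint8, red, green, blue); there is no depth.
- env.camera_params(name): a dict with "vfov" (degrees; the focal length in pixels is half the picture's height over the tangent of half this angle, whatever the lens; pixels are square), "cx", "cy" (the principal point, pixels), "world_from_camera" (4x4, takes a point from camera to world coordinates). Camera axes: x right, y down, z forward; pixel columns grow to the right and rows downward; lengths in mm; the calibration is good to about 2 mm. A picture is of the moment at which its call begins. camera_params takes no time and is no camera call.
- env.hand_in(): hands the job in; it is judged then, once.
The state is a dict: "t": time; "qpos": joint angles; "qd": joint speeds; "effort": joint torques, N m; "eef_pos": TCP position; "eef_rot": TCP orientation; "ft_force": force on the tool from outside, world axes, zero at the start; "torque": the same for the moment, N m; "opening": finger opening in mm; "grasp_force": force on a finger pad.
Only numpy, scipy, OpenCV 4.12 (cv2) and the standard library are available. Lean on these libraries where they do the work, as an engineer would, in place of code of your own. Each camera call takes 0.05 s, during which the arm holds its last target. There are 200 camera calls.

## Task

The wide brass tube has to be ready for annealing on the soldering board: put the fingertips on top of the tube and push its top sideways, as often as needed, so that it rolls under them across the board and ends lying along the scored line, centred on it and between its two end marks. Let it roll over rather than slide, do not push it low on its side, pinch it or lift it, and leave the thin rod, the dish, the tweezers and the jar where they are.

Things in the scene. Friction and masses are not known exactly. Their poses are not given: they have to be found in the camera images.
- tube: The work piece: rigid brass tube lying on the board, 22 mm diameter, 100 mm long, 90 to 160 g. Origin at its middle, on its axis, 11 mm above the board; x along the tube. Starts 55 to 80 mm to either side of the line, up to 0.07 rad from parallel. Pressed by a few N and rolling, its top and the finger go twice as far as the tube; let go, it stops within a few mm.
- line (a point): Middle of the dark line scored in the pale soldering board, on its flat level top face, 40 mm above the bench. x runs along the line, away from the robot, y across it to the robot's left, z up. Line 160 mm long, 2 mm wide, a 16 mm cross mark at each end. The flat face reaches 110 mm from here to -x, 150 to +x, 150 to -y, 135 to +y, where a strip of wire mesh begins (1.6 mm high).
- board: Fixed pale heat-proof board, 260 (x) by 380 (y) mm on a dark plank 285 by 405; top 40 mm above the bench. Origin: centre of the underside, at bench height; axes parallel to the line's. A fixed torch on a stand, 230 mm tall, stands beyond its far (+x) edge, aimed at the line; its nozzle is about 190 mm to +x and 70 to +y of the line's middle, 95 above the board, the rest further out.
- rod: A thin brass rod lying on the board, 10 mm diameter, 100 mm long, 55 to 80 mm from the line on the side where the tube is not. Origin at its middle, on its axis; x along it. To be left alone.
- dish: Shallow steel flux dish, 68 mm across, 14 mm high, on the mesh at the left of the board. Origin: centre of its underside. To be left alone.
- tweezers: Steel tweezers lying on the bench to the right of the board, 175 mm long, 14 mm wide, 8 mm high. Origin: centre of the underside. To be left alone.
- flux_jar: Small closed glass jar with a black cap standing on the bench to the right of the board, 44 mm diameter, 55 mm high. Origin: centre of its underside. To be left alone.
There are look-alikes about, which are no part of the job. Leave any blue or turquoise look-alike of the tube alone.

How it is judged:
By the outcome, as a careful person would: the job done as asked, in the order asked, and still so for the second after the job is handed in, with the robot touching nothing.
It also fails if it takes over 54 s, if anything falls off the work surface, if the arm or the gripper's body presses on something with over 40 N, if the wrist force passes 120 N, or if a joint passes its speed limit or range.

## Working session

There is one attempt and no reset: what is moved stays moved. The work goes in short steps, Python scripts to look and compute and a tool call to move; the robot and the scene stay as the last step left them, time stands still between calls to the robot, and variables do not carry over. Pictures are saved under pics/ and viewed, at most 10 in all, crops included, and the job is handed in when it is done.

Besides the shell and the picture viewer there is one more tool, called after "Call:" by a JSON object that holds its "op" and its "data". apply_moves: Moves the arm, as the interface text tells. Its arguments: {"type":"object","properties":{"targets":{"type":"array"},"grip_force":{"type":"number"}},"required":["targets"]}

```bash
mkdir -p pics; python3 - <<'E'
from bench import env
import cv2,numpy as np
for n in("top","side"):
    im=env.read_camera(n); cv2.imwrite(f"pics/{n}0.png",im[:,:,::-1])
    p=env.camera_params(n); print(n,p["vfov"],p["cx"],p["cy"],np.round(p["world_from_camera"],3).tolist(), [k for k in p])
s=env.state();print(s["t"],np.round(s["eef_rot"],3).tolist(),s["opening"])
E
```

```text
top 49.001211527720464 281.5428692841925 205.84676261466066 [[-0.007, -0.986, 0.164, 380.769], [-1.0, 0.004, -0.015, 17.974], [0.014, -0.164, -0.986, 969.252], [0.0, 0.0, 0.0, 1.0]] ['vfov', 'cx', 'cy', 'world_from_camera']
side 44.26104179348622 283.63184210464607 212.68354872544563 [[0.962, -0.22, 0.162, 344.499], [-0.272, -0.748, 0.605, -656.087], [-0.012, -0.626, -0.78, 961.953], [0.0, 0.0, 0.0, 1.0]] ['vfov', 'cx', 'cy', 'world_from_camera']
0.1 [[-0.914, 0.406, -0.001], [0.406, 0.914, -0.002], [-0.0, -0.002, -1.0]] 85.54179830739031
```

View pics/top0.png

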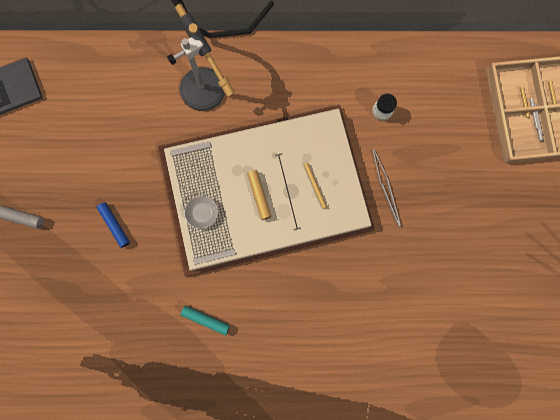

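View pics/side0.png

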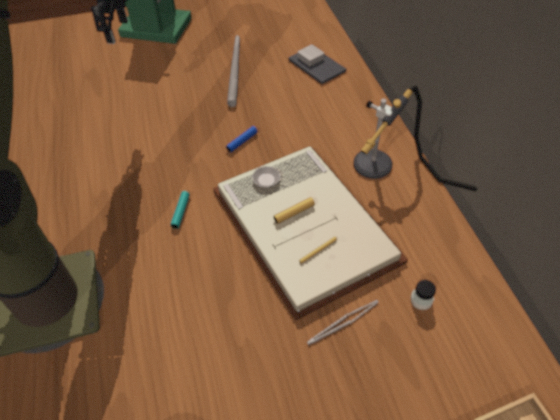

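The top view shows the tube at about (259,194), left of the line. The line's end marks are at about (278,155) and (297,229), and the rod is right of it at (315,186). The torch is at (225,80), well clear. The side view agrees.

```bash
cat > h.py <<'E'
from bench import env
import cv2,numpy as np
def ray(n,uv,z):
    p=env.camera_params(n);T=np.array(p["world_from_camera"]);f=210/np.tan(np.radians(p["vfov"]/2))
    d=T[:3,:3]@np.array([(uv[0]-p["cx"])/f,(uv[1]-p["cy"])/f,1]);o=T[:3,3]
    return (o+d*(z-o[2])/d[2])[:2]
def brass(n,im,box):
    hsv=cv2.cvtColor(im,cv2.COLOR_RGB2HSV);m=cv2.inRange(hsv,(10,110,60),(32,255,255))
    k=np.zeros_like(m);x0,y0,x1,y1=box;k[y0:y1,x0:x1]=m[y0:y1,x0:x1]
    out=[]
    for c in cv2.findContours(k,cv2.RETR_EXTERNAL,cv2.CHAIN_APPROX_NONE)[0]:
        if cv2.contourArea(c)<120: continue
        (cx,cy),(w,h),a=cv2.minAreaRect(c)
        b=cv2.boxPoints(((cx,cy),(w,h),a)); 
        e=sorted([(np.linalg.norm(b[0]-b[1]),(b[0]+b[3])/2,(b[1]+b[2])/2),(np.linalg.norm(b[1]-b[2]),(b[0]+b[1])/2,(b[2]+b[3])/2)],key=lambda t:t[0])[1]
        out.append((w,h,e[1],e[2]))
    return out
BOX={"top":(225,140,345,245),"side":(250,180,360,275)}
def tubes(n,im=None,z=51):
    im=env.read_camera(n) if im is None else im
    for w,h,a,b in brass(n,im,BOX[n]):
        zz=z if min(w,h)>9 else 45
        A,B=ray(n,a,zz),ray(n,b,zz);d=A-B;d*=np.sign(d[0])
        print(n,"wh",round(w,1),round(h,1),"px",np.round((a+b)/2,1),"mid",np.round((A+B)/2,1),"len",round(np.hypot(*d),1),"yaw",round(np.degrees(np.arctan2(d[1],d[0])),2))
E
python3 - <<'E'
from h import *
for n in("top","side"):
    im=cv2.imread(f"pics/{n}0.png")[:,:,::-1].copy();tubes(n,im)
    # dark line pixels
    g=cv2.cvtColor(im,cv2.COLOR_RGB2GRAY)
    x0,y0,x1,y1=(268,145,304,238) if n=="top" else (266,210,345,250)
    bh=cv2.morphologyEx(g,cv2.MORPH_BLACKHAT,np.ones((7,7),np.uint8));hsv=cv2.cvtColor(im,cv2.COLOR_RGB2HSV)
    k=np.zeros_like(g);k[y0:y1,x0:x1]=((bh>35)*255)[y0:y1,x0:x1]
    N,L,st,_=cv2.connectedComponentsWithStats(k,connectivity=8);i=1+np.argmax(st[1:,4])
    print(st[1:].tolist())
    c=cv2.crop=im[y0:y1,x0:x1,::-1];c=cv2.resize(c,None,fx=6,fy=6,interpolation=cv2.INTER_CUBIC)
    cv2.imwrite(f"pics/{n}l.png",c)
    ys,xs=np.nonzero(L==i);P=np.array([ray(n,(x,y),40) for x,y in zip(xs,ys)])
    vx,vy,px,py=cv2.fitLine(P.astype(np.float32),cv2.DIST_HUBER,0,.01,.01).ravel();d=np.array([vx,vy])*np.sign(vx);t=(P-[px,py])@d
    m=np.array([px,py])+d*(t.min()+t.max())/2
    print(n,"line mid",m.round(1),"len",np.ptp(t).round(1),"yaw",np.degrees(np.arctan2(d[1],d[0])).round(2))
E
```

```text
top wh 28.0 10.0 px [330. 239.] mid [465.6 -92.3] len 56.1 yaw 89.69
top wh 49.2 10.6 px [258.6 194.3] mid [557.5  50.5] len 101.5 yaw 16.86
top wh 48.3 4.7 px [314.8 185.5] mid [576.5 -64.3] len 100.4 yaw 22.08
[[275, 153, 26, 78, 150], [268, 207, 2, 6, 6], [268, 214, 3, 4, 7], [276, 215, 3, 5, 7], [268, 221, 3, 1, 3]]
top line mid [566.5  -8.1] len 163.8 yaw 13.5
side wh 19.0 32.0 px [259.5 258. ] mid [451.1 -52.8] len 81.1 yaw 75.86
side wh 8.2 42.1 px [294.1 210.1] mid [560.1  55.5] len 102.7 yaw 17.19
side wh 22.0 18.0 px [350. 191.] mid [699.9  69.5] len 68.4 yaw 69.6
[[274, 217, 4, 6, 11], [334, 217, 3, 2, 4], [277, 228, 4, 2, 5], [319, 238, 18, 12, 79], [274, 246, 2, 2, 4]]
side line mid [604.7 -54.9] len 46.6 yaw 21.9
```

Call:
{"op": "apply_moves", "data": {"targets": [{"claw":60,"offset":[-0.81,-0.58,0],"spin":0},{"claw":60,"offset":[-0.81,-0.58,0],"spin":0},{"claw":60,"offset":[-0.81,-0.58,0],"spin":0},{"claw":60,"offset":[-0.81,-0.58,0],"spin":0},{"claw":60,"offset":[-0.81,-0.58,0],"spin":0},{"claw":60,"offset":[-0.81,-0.58,0],"spin":0},{"claw":60,"offset":[-0.81,-0.58,0],"spin":0},{"claw":60,"offset":[-0.81,-0.58,0],"spin":0},{"claw":60,"offset":[-0.81,-0.58,0],"spin":0},{"claw":60,"offset":[-0.81,-0.58,0],"spin":0}]}}

```text
t: 1.35
eef_pos: [506.6, 140.4, 245.1]
eef_rot: [[-0.914, 0.406, -0.0], [0.406, 0.914, 0.0], [0.0, -0.0, -1.0]]
ft_force: [0.7, -0.1, -0.4]
opening: 60.2
grasp_force: 0.0
```

Call:
{"op": "apply_moves", "data": {"targets": [{"claw":60,"offset":[-0.81,-0.58,0],"spin":0},{"claw":60,"offset":[-0.81,-0.58,0],"spin":0},{"claw":60,"offset":[0,0,0.5],"spin":0.98},{"claw":60,"offset":[0,0,0.5],"spin":0.98},{"claw":60,"offset":[0,0,0.5],"spin":0.98},{"claw":60,"offset":[0,0,0.5],"spin":0.98},{"claw":60,"offset":[0,0,0.5],"spin":0.98},{"claw":60,"offset":[0,0,0],"spin":0},{"claw":60,"offset":[0,0,0],"spin":0}]}}

```text
t: 2.48
eef_pos: [557.0, 56.1, 120.9]
eef_rot: [[-0.296, 0.955, 0.001], [0.955, 0.296, 0.0], [0.0, 0.001, -1.0]]
ft_force: [0.8, -0.7, -0.3]
opening: 60.1
grasp_force: 0.0
```

Call:
{"op": "apply_moves", "data": {"targets": [{"claw":60,"offset":[0.04,0,0.4],"spin":0},{"claw":60,"offset":[0,0,0.36],"spin":0},{"claw":60,"offset":[0,0,0],"spin":0},{"claw":60,"offset":[0,0,0],"spin":0}]}}

```text
t: 2.98
eef_pos: [556.4, 57.8, 82.7]
eef_rot: [[-0.294, 0.956, 0.001], [0.956, 0.294, 0.0], [-0.0, 0.001, -1.0]]
ft_force: [-0.1, 0.2, -0.2]
opening: 60.1
grasp_force: 0.0
```

```bash
python3 - <<'E'
from h import *
a=env.read_camera("side")[170:270,230:360];cv2.imwrite("pics/s1.png",cv2.resize(a,None,fx=6,fy=6,interpolation=cv2.INTER_CUBIC)[:,:,::-1])
E
```

```text
(no output)
```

View pics/s1.png

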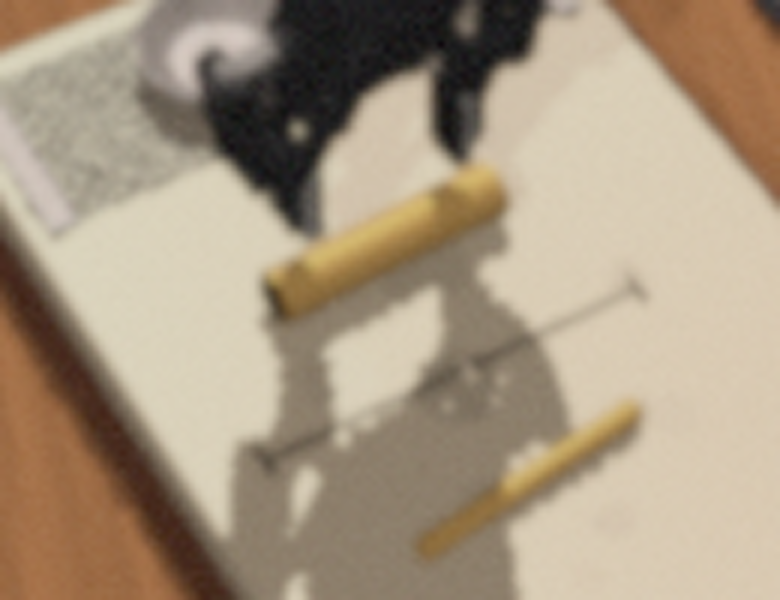

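The crop shows both fingertips, at (305,230) and (465,155), hovering just above and behind the tube. Next I lower slowly until the force shows contact.

Call:
{"op": "apply_moves", "data": {"targets": [{"claw":60,"offset":[0,0,0.08],"spin":0},{"claw":60,"offset":[0,0,0.04],"spin":0},{"claw":60,"offset":[0,0,0],"spin":0}]}}

```text
t: 3.4
eef_pos: [555.9, 57.9, 76.1]
eef_rot: [[-0.294, 0.956, -0.0], [0.956, 0.294, 0.0], [0.0, -0.0, -1.0]]
ft_force: [-0.2, 0.7, -0.1]
opening: 60.3
grasp_force: 0.0
```

Call:
{"op": "apply_moves", "data": {"targets": [{"claw":60,"offset":[0,0,0.03],"spin":0},{"claw":60,"offset":[0,0,0],"spin":0}]}}

```text
t: 3.65
eef_pos: [555.9, 57.9, 74.7]
eef_rot: [[-0.293, 0.956, -0.0], [0.956, 0.293, 0.0], [0.0, -0.0, -1.0]]
ft_force: [-0.7, 0.2, 0.5]
opening: 60.1
grasp_force: 0.0
```

Call:
{"op": "apply_moves", "data": {"targets": [{"claw":60,"offset":[0,0,0.03],"spin":0},{"claw":60,"offset":[0,0,0],"spin":0}]}}

```text
t: 3.9
eef_pos: [555.9, 57.9, 73.2]
eef_rot: [[-0.293, 0.956, -0.0], [0.956, 0.293, 0.0], [0.0, -0.0, -1.0]]
ft_force: [-0.0, 0.0, -0.4]
opening: 60.2
grasp_force: 0.0
```

Call:
{"op": "apply_moves", "data": {"targets": [{"claw":60,"offset":[-0.04,0,0.02],"spin":0},{"claw":60,"offset":[0,0,0],"spin":0}]}}

```text
t: 4.15
eef_pos: [556.6, 55.7, 72.2]
eef_rot: [[-0.293, 0.956, -0.0], [0.956, 0.293, -0.0], [-0.0, -0.0, -1.0]]
ft_force: [-0.4, -0.0, 0.4]
opening: 59.9
grasp_force: 0.0
```

Call:
{"op": "apply_moves", "data": {"targets": [{"claw":60,"offset":[0,0,0.02],"spin":0},{"claw":60,"offset":[0,0,0],"spin":0}]}}

```text
t: 4.4
eef_pos: [556.5, 56.1, 71.2]
eef_rot: [[-0.293, 0.956, -0.0], [0.956, 0.293, 0.0], [0.0, -0.0, -1.0]]
ft_force: [-0.8, 0.1, 0.1]
opening: 60.2
grasp_force: 0.0
```

Call:
{"op": "apply_moves", "data": {"targets": [{"claw":60,"offset":[0,0,0.02],"spin":0},{"claw":60,"offset":[0,0,0],"spin":0}]}}

```text
t: 4.65
eef_pos: [556.7, 56.0, 70.9]
eef_rot: [[-0.293, 0.956, 0.0], [0.956, 0.293, 0.0], [-0.0, 0.0, -1.0]]
ft_force: [-1.1, -0.6, 4.8]
opening: 60.2
grasp_force: 2.7
```

Call:
{"op": "apply_moves", "data": {"targets": [{"claw":60,"offset":[-0.04,0,0],"spin":0.02},{"claw":60,"offset":[-0.08,0,0],"spin":0.04},{"claw":60,"offset":[-0.08,0,0],"spin":0.04},{"claw":60,"offset":[-0.08,0,0],"spin":0.04},{"claw":60,"offset":[-0.08,0,0],"spin":0.04},{"claw":60,"offset":[-0.06,0,0],"spin":0.03},{"claw":60,"offset":[-0.04,0,0],"spin":0.02},{"claw":60,"offset":[0,0,0],"spin":0}]}}

```text
t: 5.65
eef_pos: [563.2, 33.6, 70.9]
eef_rot: [[-0.255, 0.967, 0.001], [0.967, 0.255, -0.0], [-0.0, 0.001, -1.0]]
ft_force: [-0.3, 0.4, 5.8]
opening: 59.9
grasp_force: 2.6
```

```bash
python3 - <<'E'
from h import *
a=env.read_camera("side")[170:270,230:360];cv2.imwrite("pics/s2.png",cv2.resize(a,None,fx=6,fy=6,interpolation=cv2.INTER_CUBIC)[:,:,::-1])
E
```

```text
(no output)
```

View pics/s2.png

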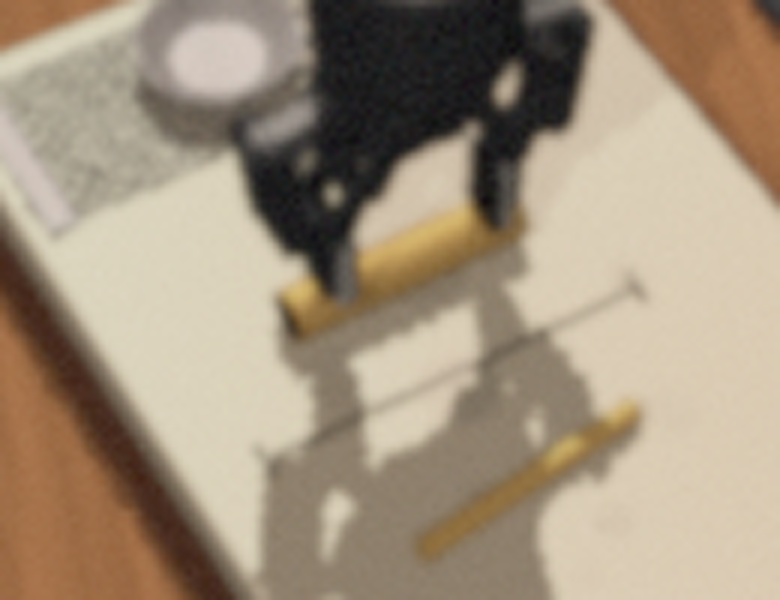

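The tube rolled about half the finger's travel, as expected, with the fingertips still on top. I regrip and do the second stroke.

Call:
{"op": "apply_moves", "data": {"targets": [{"claw":60,"offset":[0,0,-0.12],"spin":0},{"claw":60,"offset":[0.14,0,0],"spin":0},{"claw":60,"offset":[0.14,0,0],"spin":0},{"claw":60,"offset":[0,0,0],"spin":0},{"claw":60,"offset":[0,0,0.06],"spin":0},{"claw":60,"offset":[0,0,0.04],"spin":0},{"claw":60,"offset":[0,0,0.02],"spin":0},{"claw":60,"offset":[0,0,0],"spin":0}]}}

```text
t: 6.7
eef_pos: [559.4, 47.2, 70.8]
eef_rot: [[-0.254, 0.967, 0.0], [0.967, 0.254, -0.0], [-0.0, 0.0, -1.0]]
ft_force: [-0.6, -0.1, 5.4]
opening: 60.2
grasp_force: 2.8
```

Call:
{"op": "apply_moves", "data": {"targets": [{"claw":60,"offset":[-0.04,0,0],"spin":0.02},{"claw":60,"offset":[-0.08,0,0],"spin":0.03},{"claw":60,"offset":[-0.08,0,0],"spin":0.03},{"claw":60,"offset":[-0.08,0,0],"spin":0.03},{"claw":60,"offset":[-0.08,0,0],"spin":0.03},{"claw":60,"offset":[-0.08,0,0],"spin":0.03},{"claw":60,"offset":[-0.08,0,0],"spin":0.03},{"claw":60,"offset":[-0.06,0,0],"spin":0.03},{"claw":60,"offset":[-0.02,0,0],"spin":0},{"claw":60,"offset":[0,0,0],"spin":0}]}}

```text
t: 7.95
eef_pos: [566.8, 17.8, 70.9]
eef_rot: [[-0.216, 0.976, 0.001], [0.976, 0.216, -0.0], [-0.0, 0.001, -1.0]]
ft_force: [-0.4, -1.4, 6.1]
opening: 59.9
grasp_force: 3.0
```

Call:
{"op": "apply_moves", "data": {"targets": [{"claw":60,"offset":[0,0,-0.2],"spin":0},{"claw":60,"offset":[0.2,0,-0.9],"spin":0},{"claw":60,"offset":[1.0,0,-0.6],"spin":0},{"claw":60,"offset":[1.0,0,-0.3],"spin":0},{"claw":60,"offset":[1.0,0,0],"spin":0},{"claw":60,"offset":[0,0,0],"spin":0},{"claw":60,"offset":[0,0,0],"spin":0}]}}

```text
t: 8.82
eef_pos: [532.0, 173.9, 170.5]
eef_rot: [[-0.216, 0.976, 0.0], [0.976, 0.216, -0.001], [-0.001, -0.0, -1.0]]
ft_force: [0.5, -1.0, -0.2]
opening: 59.8
grasp_force: 0.0
```

```bash
python3 - <<'E'
from h import *
for n in("top","side"):
    a=env.read_camera(n);tubes(n,a)
    x0,y0=(210,130) if n=="top" else (230,170)
    cv2.imwrite(f"pics/{n}3.png",cv2.resize(a[y0:y0+110,x0:x0+130],None,fx=5,fy=5,interpolation=cv2.INTER_CUBIC)[:,:,::-1])
E
python3 -c "
import cv2,numpy as np
a=[cv2.imread(f'pics/{n}3.png') for n in('top','side')]
cv2.imwrite('pics/c3.png',cv2.resize(np.hstack(a),(800,338)))"
```

```text
top wh 8.0 29.0 px [329.5 240. ] mid [464.1 -92. ] len 58.4 yaw 89.69
top wh 49.2 10.5 px [271.5 190.7] mid [564.8  24.5] len 101.7 yaw 12.57
top wh 48.3 4.7 px [314.8 185.5] mid [576.5 -64.3] len 100.4 yaw 22.08
side wh 30.0 21.0 px [260.5 259. ] mid [452.4 -56. ] len 75.8 yaw 75.8
side wh 8.9 42.7 px [300.2 217.9] mid [566.8  29.8] len 101.3 yaw 12.11
side wh 22.0 18.0 px [350. 191.] mid [699.9  69.5] len 68.4 yaw 69.6
```

View pics/c3.png

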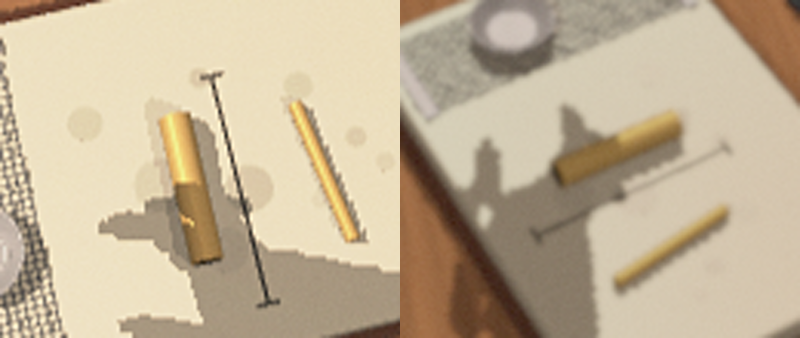

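The top crop shows the tube parallel to and left of the line: across +32 mm, along +6 mm, yaw about 1° off. Two more strokes are needed.

Call:
{"op": "apply_moves", "data": {"targets": [{"claw":60,"offset":[-1.0,0,0],"spin":0},{"claw":60,"offset":[-1.0,0,0],"spin":0},{"claw":60,"offset":[-0.89,0,0.5],"spin":0},{"claw":60,"offset":[0,0,0.8],"spin":0},{"claw":60,"offset":[0,0,0.58],"spin":0},{"claw":60,"offset":[0,0,0],"spin":0},{"claw":60,"offset":[0,0,0],"spin":0}]}}

```text
t: 9.8
eef_pos: [563.8, 32.6, 77.2]
eef_rot: [[-0.215, 0.977, 0.001], [0.977, 0.215, -0.0], [-0.001, 0.001, -1.0]]
ft_force: [-0.7, 0.8, 0.1]
opening: 59.9
grasp_force: 0.0
```

Call:
{"op": "apply_moves", "data": {"targets": [{"claw":60,"offset":[0,0,0.06],"spin":0},{"claw":60,"offset":[0,0,0.04],"spin":0},{"claw":60,"offset":[0,0,0.02],"spin":0},{"claw":60,"offset":[0,0,0],"spin":0}]}}

```text
t: 10.3
eef_pos: [563.4, 33.6, 70.7]
eef_rot: [[-0.216, 0.976, 0.001], [0.976, 0.216, 0.0], [0.0, 0.001, -1.0]]
ft_force: [-0.4, -0.2, 3.2]
opening: 59.9
grasp_force: 1.5
```

Call:
{"op": "apply_moves", "data": {"targets": [{"claw":60,"offset":[-0.04,0,0.006],"spin":-0.01},{"claw":60,"offset":[-0.08,0,0],"spin":-0.01},{"claw":60,"offset":[-0.08,0,0],"spin":-0.02},{"claw":60,"offset":[-0.08,0,0],"spin":-0.02},{"claw":60,"offset":[-0.08,0,0],"spin":-0.02},{"claw":60,"offset":[-0.08,0,0],"spin":-0.01},{"claw":60,"offset":[-0.08,0,0],"spin":-0.01},{"claw":60,"offset":[-0.08,0,0],"spin":0},{"claw":60,"offset":[-0.04,0,0],"spin":0},{"claw":60,"offset":[0,0,0],"spin":0}]}}

```text
t: 11.55
eef_pos: [570.7, 1.5, 70.8]
eef_rot: [[-0.232, 0.973, 0.001], [0.973, 0.232, -0.0], [-0.001, 0.001, -1.0]]
ft_force: [-2.0, -1.1, 7.6]
opening: 60.0
grasp_force: 4.0
```

Call:
{"op": "apply_moves", "data": {"targets": [{"claw":60,"offset":[0,0,-0.2],"spin":0},{"claw":60,"offset":[0.2,0,-0.9],"spin":0},{"claw":60,"offset":[1.0,0,-0.6],"spin":0},{"claw":60,"offset":[1.0,0,-0.3],"spin":0},{"claw":60,"offset":[1.0,0,0],"spin":0},{"claw":60,"offset":[0,0,0],"spin":0},{"claw":60,"offset":[0,0,0],"spin":0}]}}

```text
t: 12.42
eef_pos: [533.1, 157.3, 170.1]
eef_rot: [[-0.233, 0.972, 0.0], [0.972, 0.233, -0.001], [-0.001, -0.0, -1.0]]
ft_force: [0.5, -0.2, 0.0]
opening: 60.2
grasp_force: 0.0
```

```bash
sed -i 's/min(w,h)>9/min(w,h)>7/' h.py; python3 - <<'E'
from h import *
for n in("top","side"): tubes(n)
E
```

```text
top wh 27.0 10.0 px [330.5 239. ] mid [465.6 -93.3] len 54.1 yaw 89.69
top wh 49.0 10.4 px [279.4 188.9] mid [568.6   8.3] len 101.4 yaw 13.04
top wh 48.3 4.7 px [314.8 185.5] mid [576.5 -64.3] len 100.4 yaw 22.08
side wh 21.0 32.0 px [260.5 258. ] mid [453.1 -53.4] len 81.1 yaw 75.8
side wh 9.3 43.1 px [303.9 222.8] mid [569.3   9.7] len 101.0 yaw 12.76
side wh 22.0 18.0 px [350. 191.] mid [699.9  69.5] len 68.4 yaw 69.6
```

Call:
{"op": "apply_moves", "data": {"targets": [{"claw":60,"offset":[-1.0,0,0],"spin":0},{"claw":60,"offset":[-1.0,0,0],"spin":0},{"claw":60,"offset":[-0.9,0,0.5],"spin":0},{"claw":60,"offset":[0,0,0.8],"spin":0},{"claw":60,"offset":[0,0,0.58],"spin":0},{"claw":60,"offset":[0,0,0],"spin":0},{"claw":60,"offset":[0,0,0],"spin":0}]}}

```text
t: 13.4
eef_pos: [567.5, 16.0, 76.8]
eef_rot: [[-0.232, 0.973, 0.001], [0.973, 0.232, -0.0], [-0.001, 0.001, -1.0]]
ft_force: [-0.2, 0.5, 1.1]
opening: 59.9
grasp_force: 0.0
```

Call:
{"op": "apply_moves", "data": {"targets": [{"claw":60,"offset":[0,0,0.06],"spin":0},{"claw":60,"offset":[0,0,0.04],"spin":0},{"claw":60,"offset":[0,0,0.02],"spin":0},{"claw":60,"offset":[0,0,0],"spin":0}]}}

```text
t: 13.9
eef_pos: [567.2, 17.0, 70.7]
eef_rot: [[-0.233, 0.973, 0.001], [0.973, 0.233, 0.0], [-0.0, 0.001, -1.0]]
ft_force: [-1.9, 0.4, 5.0]
opening: 59.8
grasp_force: 2.4
```

Call:
{"op": "apply_moves", "data": {"targets": [{"claw":60,"offset":[-0.04,0,0],"spin":-0.01},{"claw":60,"offset":[-0.08,0,0],"spin":-0.01},{"claw":60,"offset":[-0.08,0,0],"spin":-0.01},{"claw":60,"offset":[-0.08,0,0],"spin":-0.01},{"claw":60,"offset":[-0.08,0,0],"spin":0},{"claw":60,"offset":[-0.08,0,0],"spin":0},{"claw":60,"offset":[-0.08,0,0],"spin":0},{"claw":60,"offset":[-0.06,0,0],"spin":0},{"claw":60,"offset":[-0.04,0,0],"spin":0},{"claw":60,"offset":[0,0,0],"spin":0}]}}

```text
t: 15.15
eef_pos: [574.5, -13.7, 70.9]
eef_rot: [[-0.239, 0.971, 0.001], [0.971, 0.239, -0.0], [-0.001, 0.001, -1.0]]
ft_force: [-0.8, -0.7, 6.5]
opening: 60.1
grasp_force: 3.1
```

Call:
{"op": "apply_moves", "data": {"targets": [{"claw":60,"offset":[0,0,-0.2],"spin":0},{"claw":60,"offset":[0.2,0,-0.9],"spin":0},{"claw":60,"offset":[1.0,0,-0.6],"spin":0},{"claw":60,"offset":[1.0,0,-0.3],"spin":0},{"claw":60,"offset":[1.0,0,0],"spin":0},{"claw":60,"offset":[0,0,0],"spin":0},{"claw":60,"offset":[0,0,0],"spin":0}]}}

```text
t: 16.02
eef_pos: [535.9, 141.6, 170.3]
eef_rot: [[-0.24, 0.971, 0.0], [0.971, 0.24, -0.001], [-0.001, 0.0, -1.0]]
ft_force: [-0.5, -0.1, -0.4]
opening: 59.9
grasp_force: 0.0
```

```bash
python3 - <<'E'
from h import *
L=[]
for n in("top","side"):
    a=env.read_camera(n);tubes(n,a)
    x0,y0=(225,135) if n=="top" else (250,180)
    L.append(cv2.resize(a[y0:y0+110,x0:x0+100],None,fx=4,fy=4,interpolation=cv2.INTER_CUBIC)[:,:,::-1])
cv2.imwrite("pics/c4.png",np.hstack(L))
E
```

```text
top wh 10.0 28.0 px [330. 239.] mid [465.6 -92.3] len 56.1 yaw 89.69
top wh 48.3 4.6 px [314.8 185.5] mid [576.5 -64.3] len 100.4 yaw 22.08
top wh 49.5 10.2 px [286.8 186.8] mid [572.9  -6.8] len 102.6 yaw 13.67
side wh 21.0 29.0 px [260.5 259.5] mid [452.1 -57.2] len 73.2 yaw 75.8
side wh 9.2 43.9 px [307.4 227.8] mid [572.6  -5.6] len 102.5 yaw 13.59
side wh 22.0 18.0 px [350. 191.] mid [699.9  69.5] len 68.4 yaw 69.6
```

View pics/c4.png

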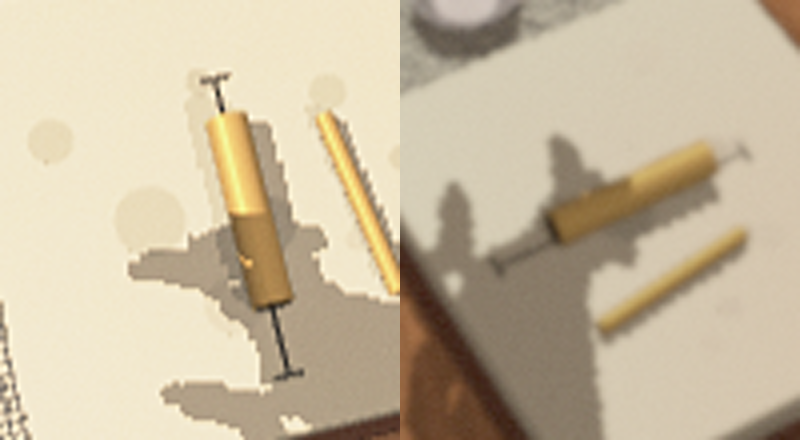

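```bash
python3 - <<'E'
from h import *
a=ray("side",(273.9,245.9),40);b=ray("side",(335.9,217.9),40);d=(b-a);print((a+b)/2,np.hypot(*d),np.degrees(np.arctan2(d[1],d[0])))
u=d/np.hypot(*d);r=np.array([572.6,-5.6])-(a+b)/2;print("side along/across",r@u,r@[-u[1],u[0]])
E
```

```text
[567.53672403  -6.96494708] 159.15601948320264 12.809204857451856
side along/across 5.239885820800099 0.20842427036586061
```

Both views agree: the tube is within about 0.3 mm across the line, parallel to it, about 6 mm off along it and well inside the end marks. The arm is clear, so I hand in.

```bash
python3 -c "
from bench import env
print(env.hand_in())"
```

```text
the job is handed in; nothing more can be done
None
```

I rolled the tube onto the scored line in four strokes and handed the job in at about 16 s: it lies within about 0.3 mm of the line and parallel to it, about 6 mm off the middle along it but well inside both end marks, and the arm touched nothing but the tube.

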